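# Weigh the sharps container on the spring scale

## Robot

A 6-joint arm with a two-finger parallel gripper is mounted at the origin on the work surface. World frame = base frame: x ahead of the robot, y to its left, z up, the work surface at z = 0. Lengths are in m, angles in rad, forces in N, time in s.
With the tool pointing down it reaches from about 0.375 to 0.9 m from the base axis. Payload 3.1 kg.
Tool frame: the origin (TCP) lies midway between the tips of the shut fingers; the grasp point (between the pads) lies 19 mm behind it; z points along the fingers, y is the line along which they close (so a half turn about z gives the same grasp; the last joint's range is limited). The gripper opens to 87 mm and grips with 3 to 60 N. Pads are 19 mm wide; open, the fingers measure 117 mm over their backs; the gripper's body (75 mm by 190 mm) begins 51 mm behind the grasp point.
Start: joints at [-1.379, 0.527, 1.433, -0, 1.181, -0.178], TCP at [0.226, -0.583, 0.223] pointing down, gripper open.
Joint ranges: [-3.08, 3.08], [-0.75, 2.2], [0.22, 2.44], [-1.43, 4.57], [0, 2.65], [-2.85, 2.85]. Speed limits (rad/s): [2.79, 2.79, 3.14, 3.14, 3.14, 3.14].

## Interface

Orientations are given as [roll, pitch, yaw] about the fixed x, y, z axes, in that order (R = Rz(yaw) Ry(pitch) Rx(roll)).
In Python, from station import * gives the robot as it stands.
- The arm moves only by the shell command python3 -m jog 'ROWS' [FORCE]. ROWS is JSON, a list of rows, each a list of 5 numbers: the shift along the world's x, y, z in m, then the turn about the world's z in degrees, then the finger opening in m, from 0 to 0.087. A call has 1 to 5 rows; each row is the pose to reach, as a shift and turn from the pose commanded when the call began; what a row does not reach only later rows make up. A row lasts 1/8 s, in which the tool goes at most 62.5 mm and 10.7 degrees, less where a joint would pass 70% of its speed; a pose out of reach is approached as far as the arm can. A call with a gripper value outside its range is refused whole. The fingers move at their own pace and stop on an object; FORCE is the grip in N (left out, the last holds). Time passes only in rows, so rows that repeat a pose let the fingers close. It gives the time, the measured TCP pose, the force, the opening and the grip force at its end, in the units of the state.
- observe(): the state, without advancing time (a new reading comes with each control period).
- snapshot(name): name is "scene" or "top" or "wrist"; returns a dict with "pixels" (480x640x3 uint8, blue, green, red), "intrinsics" (3x3 intrinsics, pixels), "cam_to_world" (4x4, takes a point from camera to world coordinates); the wrist camera has in their place "hand_eye" (4x4, takes a point from camera to tool coordinates, whose origin is the TCP and whose axes are the flange's). Camera axes: x right, y down, z forward; pixel columns grow to the right and rows downward; lengths in m; the calibration is good to about 2 mm. A picture is of the moment at which its call begins: read the wrist's pose just before it. There is no depth.
- close_job(): hands the job in; it is judged then, once.
The state is a dict: "t": time; "joint_positions": joint angles; "joint_vel": joint speeds; "joint_torque": joint torques, N m; "eef_pos": TCP position; "ee_rot": TCP orientation; "wrist_force": force on the tool from outside, world axes, zero at the start; "wrist_torque": the same for the moment, N m; "opening": opening from 0.0 (shut) to 1.0 (fully open); "grip_force": force on a finger pad.
Only numpy, scipy, OpenCV 4.12 (cv2) and the standard library are available. Lean on these libraries where they do the work, as an engineer would, in place of code of your own. Each camera call takes 0.05 s, during which the arm holds its last target. There are 200 camera calls.

## Task

Hang the sealed red sharps container by its handle on the hook of the spring scale, easing its weight onto the scale so that the hook is never jerked, dropped or dragged down into the red part of the scale. Let go only when the scale carries it, wait until it hangs perfectly still, and only then press the green record button fully in and leave it. Keep the container upright, be gentle with the scale and leave everything else where it is.

Things in the scene. Friction and masses are not known exactly. Their poses are not given: they have to be found in the camera images.
- sharps_red: sealed red sharps container, loose, 0.25 to 0.7 kg (contents unknown). Origin at the centre of its underside, z up. Round body 72 mm across, white lid 76 mm across from z = 64 to 80 mm, on it a rigid white loop handle (see handle_grip and handle_eye), 121 mm high in all. A half turn makes no difference
- handle_eye (a point): point in the opening of the red container's handle, 109 mm above the underside: the centre line of the hook bar lies here when the handle hangs fully home. The opening goes through along x, is 24 mm wide and reaches from the lid (29 mm below this point) to an inverted V with its apex 5 mm above this point, its sides falling 35 degrees to the legs. Axes as the container's
- handle_grip (a point): centre of the red container's handle, 111 mm above the underside, where to grip it: the handle is 36 mm wide along y, 12 mm thick along x, and stands from 31 mm below this point (the lid) to 10 mm above it (flat top). Grip the outer sides that face +y and -y
- scale: spring scale on a stand that is fixed to the table: foot 160 x 150 x 14 mm, aluminium column 34 mm wide and 380 mm high, its front face at the origin; origin on the table, z up. The hook arm points from the column to the body's -x, in its x-z plane
- scale_hook (a joint): how far the hook has gone down, m: 0 unloaded (upper stop), 0.10 lower stop; the red part of the scale begins at 0.088. Spring 90 N/m (9.2 g per mm), lightly damped: it swings for about 2 s when disturbed. The hook does not move sideways
- hook_seat (a point): centre line of the hook's bar (8 mm thick, level, along x) at the middle of its saddle, 120 mm from the column to the scale's -x, 260 mm above the table unloaded. The saddle is flat over 26 mm; at its -x end the bar rises to an open tip (24 mm from this point, its top 16 mm above it), at +x it rises 12 mm likewise, then runs level to the column. Axes as the scale's; goes down with the hook
- record (a joint): green record button: 0 out, 0.006 m fully in, springs back, about 5 N at full travel. It must be pressed past 0.0045
- record_top (a point): centre of the top face of the green button (30 mm across), about 50 mm above the table, pressed downwards; it sits on a white recorder box 110 x 120 x 35 mm fixed to the table
- sharps_yellow: bystander: yellow sharps container of the same shape and size as the red one, loose; origin under its centre
- pill_bottle: bystander: amber pill bottle, 40 mm across, 75 mm high; origin under its centre
- vial: bystander: glass vial, 32 mm across, 60 mm high; origin under its centre
- bowl: bystander: steel bowl, 100 mm across, 40 mm high; origin under its centre
- glove_box: bystander: blue glove box, 120 x 230 x 75 mm; origin under its centre
- purple_bin: bystander: open purple bin, 160 x 130 x 80 mm; origin under its centre
- cup: bystander: white cup, 72 mm across, 85 mm high; origin under its centre
Mind the look-alikes: they are no part of the job. Leave any pink, purple or turquoise look-alike of the sharps_red alone.

How it is judged:
By the outcome, as a careful person would: the job done as asked, in the order asked, and still so for the second after the job is handed in, with the robot touching nothing.
It also fails if it takes over 69 s, if anything falls off the work surface, if the arm or the gripper's body presses on something with over 40 N, if the wrist force passes 120 N, or if a joint passes its speed limit or range.

## Working session

There is one attempt and no reset: what is moved stays moved. The work goes in short steps, Python scripts to look and compute and a shell command to move; the robot and the scene stay as the last step left them, time stands still between calls to the robot, and variables do not carry over. Pictures are saved under pics/ and viewed, at most 10 in all, crops included, and the job is handed in when it is done.

```bash
mkdir -p pics; ls; python3 - <<'E'
from station import *
import cv2,numpy as np
for n in ("scene","top"):
    s=snapshot(n); cv2.imwrite(f"pics/{n}0.png",s["pixels"]); np.savez(f"pics/{n}0.npz",**s)
    print(n,s["intrinsics"].tolist() if hasattr(s["intrinsics"],'tolist') else s["intrinsics"],np.round(s["cam_to_world"],3))
print(observe())
E
```

```text
pics
scene [[580.605918445947, 0.0, 323.84937340026323], [0.0, 580.605918445947, 233.4603060350995], [0.0, 0.0, 1.0]] [[-0.759  0.366 -0.539  1.221]
 [ 0.652  0.433 -0.623  0.779]
 [ 0.006 -0.823 -0.567  0.892]
 [ 0.     0.     0.     1.   ]]
top [[598.7079260491761, 0.0, 326.48228617613205], [0.0, 598.7079260491761, 246.39267158830305], [0.0, 0.0, 1.0]] [[-0.019 -0.991  0.133  0.332]
 [-1.     0.02   0.008 -0.01 ]
 [-0.011 -0.133 -0.991  1.903]
 [ 0.     0.     0.     1.   ]]
{'t': 0.1, 'joint_positions': array([-1.37951005e+00,  5.28392863e-01,  1.43372582e+00, -9.40734697e-06,
        1.18140697e+00, -1.78503962e-01]), 'joint_vel': array([ 0.00035285, -0.00012974, -0.00092684, -0.00116573, -0.00095888,
        0.00032552]), 'joint_torque': array([ 1.17601376e-04, -4.40986276e+01, -1.77151626e+01,  6.34631747e-02,
        5.33303479e-02, -4.36458856e-05]), 'eef_pos': array([ 0.22578711, -0.58210834,  0.22167279]), 'ee_rot': array([-3.13968883e+00, -3.34659939e-04,  3.69793503e-01]), 'wrist_force': array([ 0.14852349, -0.7978597 ,  0.36718958]), 'wrist_torque': array([-0.04297051, -0.01134208, -0.04316346]), 'grip_force': 0.0, 'opening': 0.9992200263567519}
```

View pics/scene0.png

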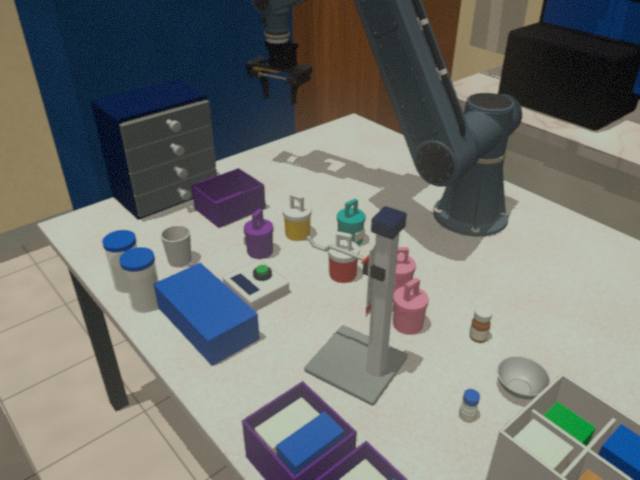

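View pics/top0.png

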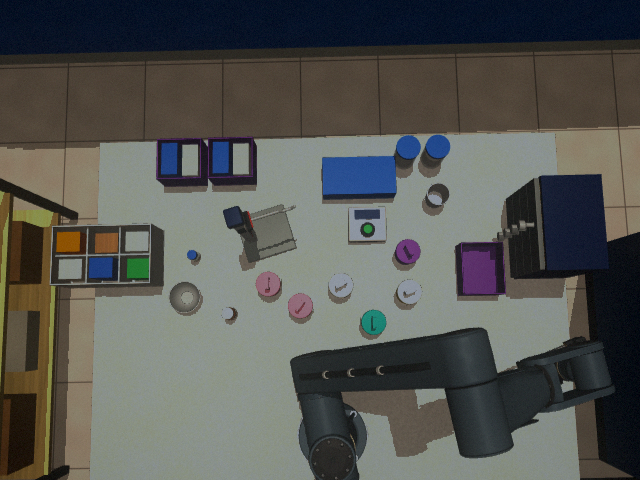

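Scene view: the column is at (385,300), with the hook reaching to its tip near (310,238). White-lidded containers are red (343,262) and yellow (297,220). The look-alikes are purple (259,237), turquoise (350,222) and pink (402,268) and (410,305). In the top view, red should be the white lid at (341,285), yellow (409,292), and the button (368,229). I'll check this in an enlarged crop.

```bash
cat > h.py <<'E'
import numpy as np,cv2
def ray(s,u,v):
    K=s["intrinsics"];T=s["cam_to_world"]
    d=T[:3,:3]@np.linalg.solve(K,[u,v,1.]);return T[:3,3],d/np.linalg.norm(d)
def onz(s,u,v,z):
    o,d=ray(s,u,v);return o+d*(z-o[2])/d[2]
def tri(a,b):
    (o1,d1),(o2,d2)=a,b
    t=np.linalg.lstsq(np.c_[d1,-d2],o2-o1,rcond=None)[0]
    p,q=o1+t[0]*d1,o2+t[1]*d2;return (p+q)/2,np.linalg.norm(p-q)
def proj(s,p):
    T=s["cam_to_world"];c=T[:3,:3].T@(np.asarray(p)-T[:3,3]);u=s["intrinsics"]@c;return u[:2]/u[2]
E
python3 - <<'E'
import numpy as np,cv2
from h import *
S=dict(np.load("pics/scene0.npz"));T=dict(np.load("pics/top0.npz"))
a=S["pixels"][190:350,270:450];b=T["pixels"][190:310,220:400]
a=cv2.resize(a,None,fx=2.2,fy=3.3*2.2/3.3,interpolation=cv2.INTER_CUBIC);b=cv2.resize(b,None,fx=2.2,fy=2.2,interpolation=cv2.INTER_CUBIC)
a=cv2.resize(S["pixels"][195:345,280:440],(640,600),interpolation=cv2.INTER_CUBIC);cv2.imwrite("pics/a.png",a)
b=cv2.resize(T["pixels"][195:315,225:385],(800,600),interpolation=cv2.INTER_CUBIC);cv2.imwrite("pics/b.png",b)
# button green, both
for n,s,box in(("scene",S,(255,290,240,265)),("top",T,(220,240,355,380))):
    r0,r1,c0,c1=box
    if n=="scene": r0,r1,c0,c1=260,285,245,280
    h=cv2.cvtColor(s["pixels"],cv2.COLOR_BGR2HSV)[r0:r1,c0:c1]
    m=(h[...,0]>45)&(h[...,0]<80)&(h[...,1]>110);y,x=np.nonzero(m)
    print(n,"green",x.mean()+c0,y.mean()+r0,m.sum(),onz(s,x.mean()+c0,y.mean()+r0,.05))
h=cv2.cvtColor(T["pixels"],cv2.COLOR_BGR2HSV)
for c in((341,285),(409,292)):
    p=onz(T,*c,.08);print("lid",p,proj(S,p),proj(S,[p[0],p[1],.03]))
E
```

```text
scene green 261.4054054054054 269.27027027027026 74 [ 0.62952825 -0.1270601   0.05      ]
top green 367.4347826086956 228.5072463768116 69 [ 0.63471883 -0.12462304  0.05      ]
lid [ 0.45727667 -0.0374986   0.08      ] [341.84117288 248.16754305] [341.3627758  264.82970507]
lid [ 0.43199655 -0.24344767  0.08      ] [296.31752776 209.23580825] [296.71540917 225.08665902]
```

View pics/a.png

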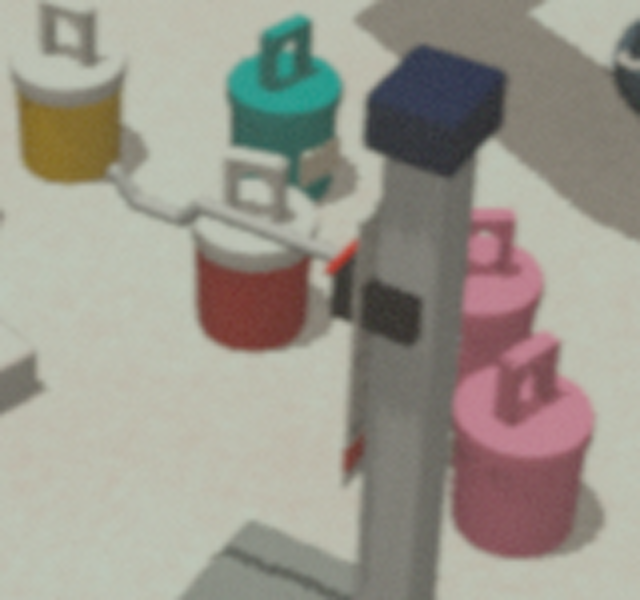

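View pics/b.png

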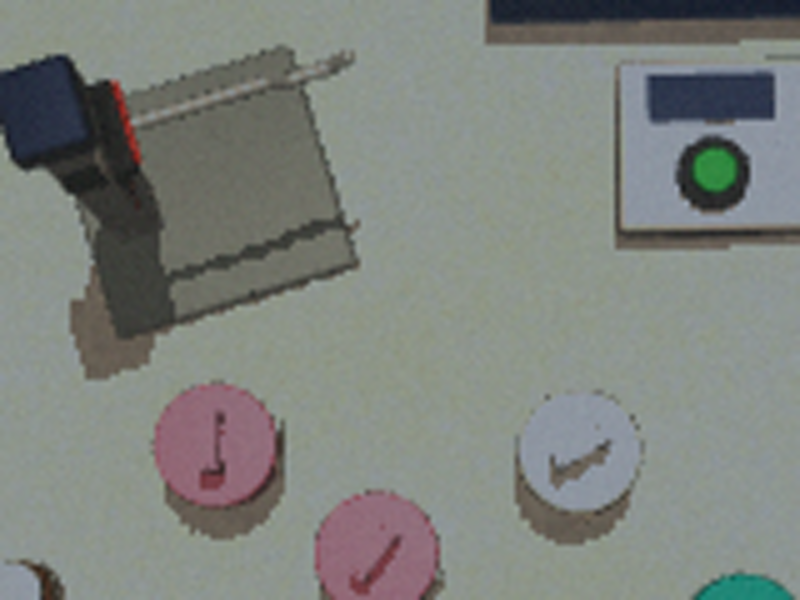

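The crops confirm it: the white lid at top (341,285) and scene (342,248) sits on the red body. Hook tip: scene (309,238), top (295,206). Hook root: scene (362,259), top (252,219).

```bash
python3 - <<'E'
import numpy as np,cv2
from h import *
S=dict(np.load("pics/scene0.npz"));T=dict(np.load("pics/top0.npz"))
np.set_printoptions(precision=4,suppress=True)
tip,e=tri(ray(S,308.75,238),ray(T,295,206.4));print("tip",tip,e)
root,e=tri(ray(S,362.5,258.75),ray(T,252.4,219.4));print("root",root,e)
d=tip-root;print("yaw of -x",np.degrees(np.arctan2(d[1],d[0])),np.hypot(*d[:2]))
# foot edges in top view at z=.014
for a,b in (((225+357/5,195+268/5),(225+290/5,195+47/5)),((225+357/5,195+268/5),(225+120/5,195+335/5))):
    p,q=onz(T,*a,.014),onz(T,*b,.014);print("foot",p,q,np.degrees(np.arctan2(*(q-p)[1::-1])),np.linalg.norm(q-p))
p,q=onz(S,337.5,232.5,.121),onz(S,352.5,235,.121);print("handle",p,q,np.linalg.norm(p-q),np.degrees(np.arctan2(*(q-p)[1::-1])))
g,_=tri(ray(S,261.4,269.3),ray(T,367.4,228.5));print("button",g,_)
E
```

```text
tip [0.6636 0.0894 0.2711] 0.0035508645905377475
root [0.6314 0.2053 0.2733] 0.0032610344927333705
yaw of -x -74.4834611107876 0.12020956867306155
foot [0.5805 0.1009 0.014 ] [0.7247 0.1423 0.014 ] 16.01059173695512 0.15003164066461228
foot [0.5805 0.1009 0.014 ] [0.5406 0.2521 0.014 ] 104.78413267126881 0.1563290644214888
handle [ 0.4617 -0.0492  0.121 ] [ 0.4418 -0.019   0.121 ] 0.03622154744710866 123.28049424802137
button [ 0.6332 -0.1235  0.0541] 0.0022810626557986154
```

The hook's -x direction has a yaw of about -74.8°, and both foot edges agree. The seat is near (0.657, 0.113). The handle's y axis lies at about 123°. I'll move above the red container and check from there.

```bash
python3 -m jog '[[0.023,0.055,0.02,3,0.087],[0.046,0.11,0.03,6,0.087],[0.069,0.165,0.03,9,0.087],[0.092,0.22,0.03,12,0.087],[0.115,0.275,0.03,12,0.087]]' 15
python3 -m jog '[[0.023,0.055,0,0,0.087],[0.046,0.11,0,0,0.087],[0.069,0.165,0,0,0.087],[0.092,0.22,0,0,0.087],[0.116,0.271,0,0,0.087]]'
python3 -m jog '[[0,0,0,0,0.087],[0,0,0,0,0.087]]'
python3 - <<'E'
from station import *
import cv2,numpy as np
o=observe();s=snapshot("wrist");cv2.imwrite("pics/w1.png",s["pixels"])
np.savez("pics/w1.npz",p=o["eef_pos"],r=o["ee_rot"],**s);print(o["t"],o["eef_pos"],o["ee_rot"],s["hand_eye"],s["intrinsics"])
E
```

```text
t: 0.72
eef_pos: [0.3413, -0.3058, 0.2524]
ee_rot: [-3.141, -0.0, 0.579]
wrist_force: [0.9, 0.4, -0.2]
opening: 1.001
grip_force: 0.0
t: 1.35
eef_pos: [0.4571, -0.0347, 0.2524]
ee_rot: [-3.141, 0.0, 0.579]
wrist_force: [0.2, -1.6, 0.3]
opening: 1.001
grip_force: 0.0
t: 1.6
eef_pos: [0.4565, -0.0368, 0.2523]
ee_rot: [-3.141, 0.001, 0.58]
wrist_force: [-0.3, -0.2, -0.2]
opening: 0.998
grip_force: 0.0
1.6 [ 0.45646685 -0.03680961  0.2522577 ] [-3.14132701e+00  1.07075748e-03  5.80329245e-01] [[-3.29749992e-04 -9.54839250e-01 -2.97122700e-01  8.27778613e-02]
 [ 9.99999945e-01 -3.05565758e-04 -1.27838751e-04 -7.53322197e-04]
 [ 3.12749337e-05 -2.97122726e-01  9.54839298e-01 -1.61670845e-01]
 [ 0.00000000e+00  0.00000000e+00  0.00000000e+00  1.00000000e+00]] [[341.62151393   0.         316.18234588]
 [  0.         341.62151393 238.61725201]
 [  0.           0.           1.        ]]
```

View pics/w1.png

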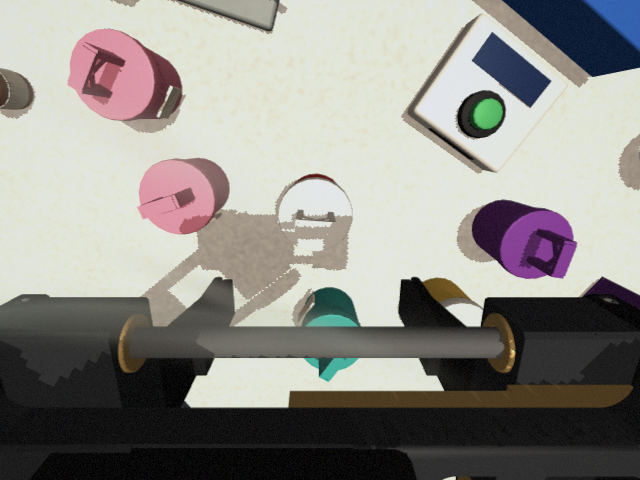

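The red lid is at (315,210), with the handle at about (314,228), close to centred and aligned. I'll enlarge it to measure the handle.

```bash
python3 - <<'E'
import cv2
cv2.imwrite("pics/w1c.png",cv2.resize(cv2.imread("pics/w1.png")[165:275,250:390],(763,600),interpolation=cv2.INTER_CUBIC))
E
```

```text
(no output)
```

View pics/w1c.png

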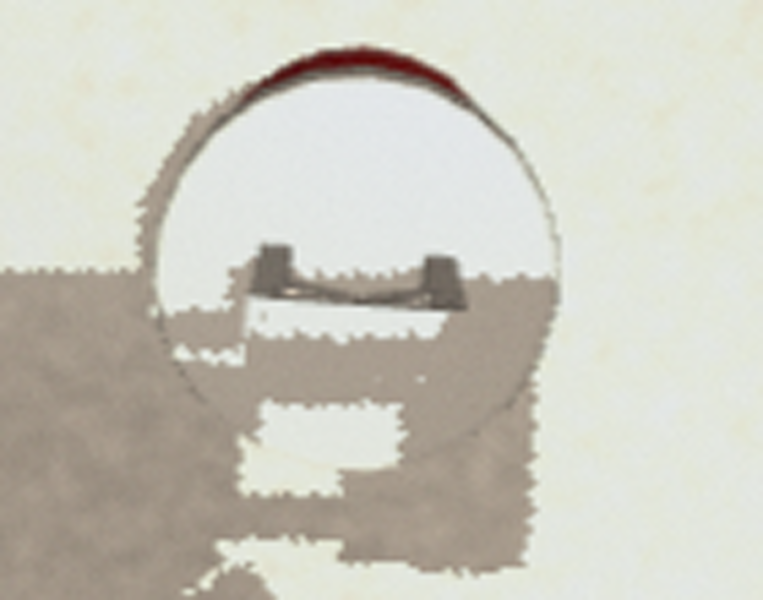

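```bash
cat >> h.py <<'E'
from scipy.spatial.transform import Rotation as R
def wcam(f):
    w=dict(np.load(f));M=np.eye(4);M[:3,:3]=R.from_euler("xyz",w["r"]).as_matrix();M[:3,3]=w["p"]
    w["cam_to_world"]=M@w["hand_eye"];return w
E
python3 - <<'E'
from h import *
W=wcam("pics/w1.npz");f=lambda x,y:(250+x/5.45,165+y/5.4545)
p,q=onz(W,*f(248,294),.121),onz(W,*f(467,308),.121)
a=np.degrees(np.arctan2(*(q-p)[1::-1]));n=np.linalg.norm(q-p);print("top edge",p,q,n,a)
d=(q-p)/n;perp=np.array([d[1],-d[0],0]);m=(p+q)/2
for s in(1,-1):print("centre",m+s*.006*perp)
p,q=onz(W,*f(262,246),.08),onz(W,*f(458,258),.08);print("base",p,q,np.linalg.norm(q-p),np.degrees(np.arctan2(*(q-p)[1::-1])),(p+q)/2)
print("lid c",onz(W,*f(357,272),.08))
T=dict(np.load("pics/top0.npz"));print(onz(T,341,285,.08))
for c in((361,75),(357,468),(155,272),(560,272)):print(onz(W,*f(*c),.08))
print("button",onz(W,487,113,.05))
E
```

```text
top edge [ 0.45413408 -0.01554468  0.121     ] [ 0.47163077 -0.04650707  0.121     ] 0.035564084828000324 -60.52943660107229
centre [ 0.45765877 -0.03397773  0.121     ]
centre [ 0.46810608 -0.02807402  0.121     ]
base [ 0.4532021  -0.01634675  0.08      ] [ 0.47100962 -0.04762021  0.08      ] 0.03598800453547728 -60.3422440926655 [ 0.46210586 -0.03198348  0.08      ]
lid c [ 0.45865377 -0.03356454  0.08      ]
[ 0.45727667 -0.0374986   0.08      ]
[ 0.48912401 -0.01447855  0.08      ]
[ 0.42673294 -0.05445105  0.08      ]
[ 0.43829772 -0.00249932  0.08      ]
[ 0.47910924 -0.06478149  0.08      ]
button [ 0.63417553 -0.12372571  0.05      ]
```

Measurements agree: handle centre (0.4575, -0.034), with its y axis at 119.6°. Turn -3.7° and descend to TCP z 0.092.

```bash
python3 -m jog '[[0.0005,0.003,-0.05,-3.7,0.087],[0.0005,0.003,-0.1,-3.7,0.087],[0.0005,0.003,-0.14,-3.7,0.087],[0.0005,0.003,-0.16,-3.7,0.087],[0.0005,0.003,-0.16,-3.7,0.087]]' 25
python3 -m jog '[[0,0,0,0,0.05],[0,0,0,0,0.04],[0,0,0,0,0.03],[0,0,0,0,0.02],[0,0,0,0,0.02]]' 25
python3 -m jog '[[0,0,0,0,0.02],[0,0,0.01,0,0.02],[0,0,0.02,0,0.02],[0,0,0.03,0,0.02],[0,0,0.03,0,0.02]]'
python3 -m jog '[[0,0,0,0,0.02],[0,0,0,0,0.02],[0,0,0,0,0.02]]'
```

```text
t: 2.28
eef_pos: [0.456, -0.0351, 0.0913]
ee_rot: [-3.139, 0.003, 0.511]
wrist_force: [0.0, 0.2, 0.1]
opening: 0.996
grip_force: 0.0
t: 2.9
eef_pos: [0.4575, -0.0336, 0.0928]
ee_rot: [3.141, -0.0, 0.515]
wrist_force: [0.5, -0.1, -0.2]
opening: 0.519
grip_force: 0.0
t: 3.52
eef_pos: [0.4581, -0.0339, 0.1236]
ee_rot: [3.14, -0.002, 0.515]
wrist_force: [1.1, -0.6, -4.4]
opening: 0.409
grip_force: 25.0
t: 3.9
eef_pos: [0.4572, -0.0336, 0.1222]
ee_rot: [-3.141, 0.001, 0.515]
wrist_force: [1.1, -0.1, -4.1]
opening: 0.408
grip_force: 25.0
```

Gripped and weighing about 0.43 kg, so I expect roughly 46 mm of deflection. Next I'll carry it to a standoff in front of the hook tip and turn +75.7°.

```bash
python3 -m jog '[[0,0,0.03,4,0.02],[0.01,0,0.07,12,0.02],[0.03,0,0.11,20,0.02],[0.06,0,0.15,28,0.02],[0.09,0,0.177,36,0.02]]'
python3 -m jog '[[0.03,0,0,8,0.02],[0.065,0,0,17,0.02],[0.1,0,0,26,0.02],[0.13,0.002,0,34,0.02],[0.1485,0.002,0,39.7,0.02]]'
python3 -m jog '[[0,0,0,0,0.02],[0,0,0,0,0.02],[0,0,0,0,0.02],[0,0,0,0,0.02]]'
python3 - <<'E'
from station import *
import cv2,numpy as np
o=observe();s=snapshot("wrist");np.savez("pics/w2.npz",p=o["eef_pos"],r=o["ee_rot"],**s)
c=snapshot("scene");np.savez("pics/s2.npz",**c);print(np.degrees(o["ee_rot"]))
a=cv2.resize(s["pixels"],(560,420));cv2.imwrite("pics/w2.png",s["pixels"]);
b=cv2.resize(c["pixels"][110:310,240:440],(600,600),interpolation=cv2.INTER_CUBIC);cv2.imwrite("pics/s2.png",b)
E
```

```text
t: 4.53
eef_pos: [0.5483, -0.0337, 0.3013]
ee_rot: [3.14, -0.0, 1.148]
wrist_force: [-0.0, -0.1, -4.1]
opening: 0.413
grip_force: 25.0
t: 5.15
eef_pos: [0.6966, -0.0314, 0.2978]
ee_rot: [-3.14, -0.001, 1.84]
wrist_force: [-0.5, -0.2, -4.2]
opening: 0.416
grip_force: 25.0
t: 5.65
eef_pos: [0.6953, -0.0317, 0.2999]
ee_rot: [-3.141, -0.0, 1.835]
wrist_force: [-0.3, -0.6, -4.3]
opening: 0.412
grip_force: 25.0
[-1.79993788e+02 -1.16382125e-04  1.05157461e+02]
```

View pics/w2.png

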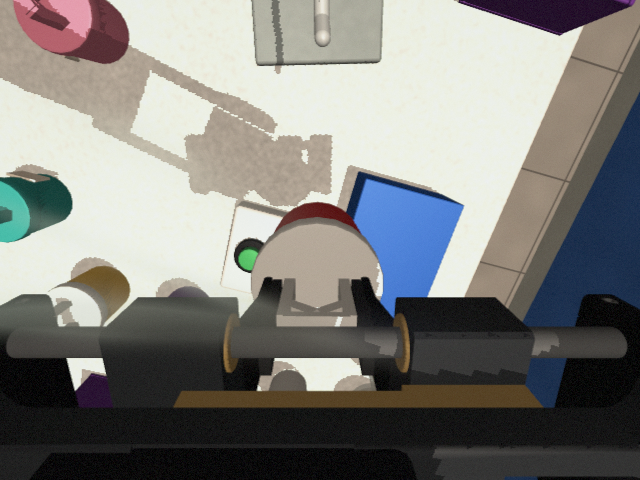

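View pics/s2.png

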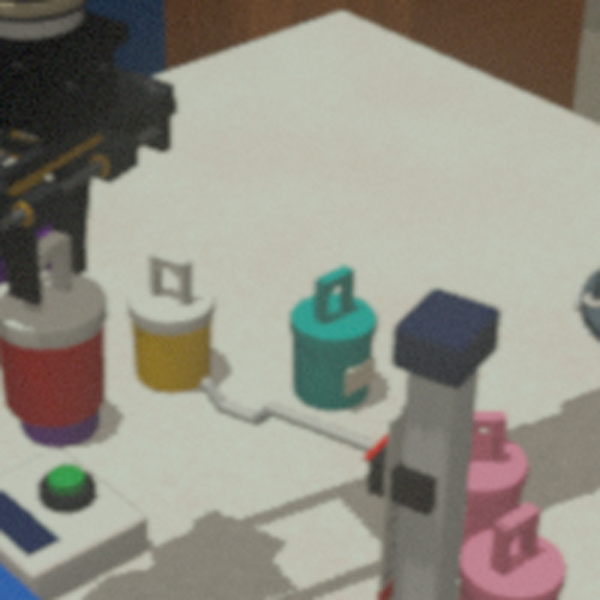

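The wrist view shows the hook tip at (322,42), with the arm running straight up the image at x≈321. The handle is held at (317,295) and the container is upright. I'll measure the lateral offset of the tip and bar against the handle.

```bash
python3 - <<'E'
from h import *
np.set_printoptions(precision=4,suppress=True)
W=wcam("pics/w2.npz");im=W["pixels"]
g=im[:,:,2].astype(int)
for r in (2,8,14,20,26,32,36,40,44,46,48): print(r,g[r,308:336])
M=np.eye(4);M[:3,:3]=R.from_euler("xyz",W["r"]).as_matrix();M[:3,3]=W["p"]
tool=lambda p:(np.linalg.inv(M)@np.r_[p,1])[:3]
for n,u,v,z in(("tip",322,42,.27),("bar row2",321,2,.262),("handle L top",279,315,.3+.029),("handle R top",357,315,.3+.029),("lid L",250,270,.288),("lid R",382,270,.288)):
    p=onz(W,u,v,z);print(n,p,tool(p))
E
```

```text
2 [173 176 176 177 175 157 127 162 184 197 207 213 226 234 235 233 223 217
 203 189 164 154 171 171 175 173 175 173]
8 [177 178 177 175 178 159 124 162 184 199 210 216 224 234 235 232 223 215
 204 190 165 150 174 171 174 175 174 172]
14 [178 179 177 177 175 160 129 160 173 177 180 174 176 183 189 191 187 183
 191 191 168 150 176 173 173 170 173 171]
20 [175 174 175 173 177 157 108 123 142 155 166 172 176 179 185 186 184 179
 171 160 156 162 174 173 176 177 174 173]
26 [181 178 178 177 181 166 123 124 142 154 164 168 174 178 184 186 188 181
 171 166 155 146 161 176 176 177 174 175]
32 [177 176 177 175 176 165 122 119 140 172 188 199 209 212 220 223 222 213
 202 189 168 146 155 177 175 176 172 171]
36 [179 180 182 181 180 175 148 141 165 186 200 213 217 227 235 236 231 224
 215 207 194 172 168 176 172 172 178 176]
40 [183 184 183 181 181 180 159 109 141 167 181 188 193 200 209 213 210 204
 191 184 165 143 148 175 178 177 178 178]
44 [179 181 182 181 177 180 179 176 161 118 109 126 137 142 148 151 147 138
 124 125 158 175 178 175 178 177 179 176]
46 [181 180 180 180 181 182 182 179 179 177 165 136  94  88  94  93 106 139
 169 173 177 181 176 177 175 176 178 178]
48 [181 181 183 182 181 183 180 177 181 180 179 179 178 180 179 181 181 180
 181 181 181 179 178 178 178 176 179 178]
tip [0.6657 0.0907 0.27  ] [0.1259 0.0034 0.0299]
bar row2 [0.6601 0.1096 0.262 ] [0.1456 0.0029 0.0379]
handle L top [ 0.6783 -0.0293  0.329 ] [ 0.0068 -0.0159 -0.0291]
handle R top [ 0.7111 -0.0204  0.329 ] [ 0.0068  0.0182 -0.0291]
lid L [ 0.6579 -0.0305  0.288 ] [ 0.011  -0.0358  0.0119]
lid R [ 0.7277 -0.0116  0.288 ] [0.011  0.0365 0.0119]
```

```bash
python3 - <<'E'
from h import *
S=dict(np.load("pics/s2.npz"));im=S["pixels"];h=cv2.cvtColor(im,cv2.COLOR_BGR2HSV)
m=(((h[...,0]<8)|(h[...,0]>172))&(h[...,1]>120))[190:270,235:280]
y,x=np.nonzero(m);print("red",x.min()+235,x.max()+235,y.min()+190,y.max()+190)
c=int(np.median(x));col=np.nonzero(m[:,c])[0]+190;print("col",c+235,col.min(),col.max())
th=np.linspace(0,2*np.pi,200)
for dz in(0,-.005,-.01):
  for z,r in((0,.036),(.064,.036)):
    P=np.array([proj(S,[.6955+r*np.cos(t),-.031+r*np.sin(t),.208+dz+z]) for t in th]);print(dz,z,P.min(0),P.max(0))
W=wcam("pics/w2.npz");g=W["pixels"][:,:,2].astype(int)
for r in(300,308,314):print(g[r,268:292],g[r,345:370])
E
```

```text
red 240 273 222 251
col 257 227 251
0 0 [240.31475405 233.08652517] [276.03532637 253.75743663]
0 0.064 [237.82986362 206.91143474] [274.69820137 226.86100563]
-0.005 0 [240.50242047 235.06520679] [276.13632578 255.7871366 ]
-0.005 0.064 [238.02970052 209.01476479] [274.80571975 229.02549576]
-0.01 0 [240.68918322 237.03462014] [276.23684104 257.80684021]
-0.01 0.064 [238.22854455 211.10793825] [274.91270643 231.17897875]
[ 63  64  60  61  57  53  57  54  54  47  45  74 111 112 109 108 108 108
 110 106 108 107 107 106] [104 109 103 106 106 104 106 107  88  14  12  17  17  19  13  13  25  18
  21  19  21  15  16   9   5]
[ 87  85  83  84  84  84  82  79  79  89 106 118 119 117 117 117 115 118
 115 111 112 109 121 148] [106 109 104 104 107 108 111 105 107 101  68  14  20  28  20  22  17  25
  23  17  21  24  15  25  25]
[ 82  85  83  83  79  84  81  85 107 126 127 128 129 128 127 119 118 115
 119 119 121 119 119 117] [110 106 104 103 110 108 107 106 109 108 107  89  36  31  26  25  28  29
  29  29  23  29  20  18  24]
```

Slip is about 0 and the handle is centred at +0.3 mm against the bar at +3 mm in the tool frame. I'll shift laterally by 2.7 mm, lower to Δ≈20 mm above the seat, then thread in along the hook.

```bash
python3 -m jog '[[0.0026,0.0007,-0.018,0,0.02],[0.0026,0.0007,-0.037,0,0.02],[-0.005,0.03,-0.037,0,0.02],[-0.0118,0.054,-0.037,0,0.02],[-0.0118,0.054,-0.037,0,0.02]]'
python3 -m jog '[[0,0,0,0,0.02],[-0.004,0.015,0,0,0.02],[-0.008,0.03,0,0,0.02],[-0.010,0.037,0,0,0.02],[-0.010,0.037,0,0,0.02]]'
python3 - <<'E'
from station import *
import cv2,numpy as np
o=observe();s=snapshot("wrist");np.savez("pics/w3.npz",p=o["eef_pos"],r=o["ee_rot"],**s);print(o["eef_pos"],o["wrist_force"])
c=snapshot("scene");np.savez("pics/s3.npz",**c)
a=cv2.resize(s["pixels"][60:360,220:420],(400,600),interpolation=cv2.INTER_CUBIC)
b=cv2.resize(c["pixels"][165:315,255:355],(400,600),interpolation=cv2.INTER_CUBIC);cv2.imwrite("pics/ws3.png",np.hstack([a,b]))
E
```

```text
t: 6.38
eef_pos: [0.6833, 0.0249, 0.2622]
ee_rot: [-3.141, -0.001, 1.839]
wrist_force: [-0.3, -0.7, -3.1]
opening: 0.412
grip_force: 25.0
t: 7.0
eef_pos: [0.6739, 0.0602, 0.2627]
ee_rot: [3.142, 0.0, 1.837]
wrist_force: [-0.5, -0.3, -3.3]
opening: 0.411
grip_force: 25.0
[0.6738805  0.06021785 0.26265244] [-0.4735182  -0.32292869 -3.31980348]
```

View pics/ws3.png

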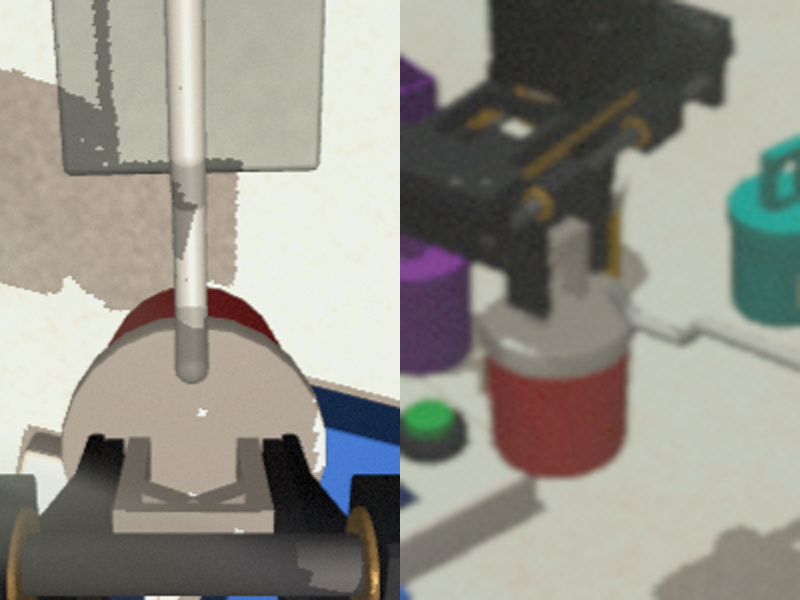

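Wrist: the tip is at crop (191,370) and the handle centre at crop x≈193, so it is laterally aligned, with the tip about 30 mm ahead. Seat is about 54 mm ahead. I'll thread in now.

```bash
python3 -m jog '[[-0.0027,0.01,0,0,0.02],[-0.0054,0.02,0,0,0.02],[-0.0081,0.029,0,0,0.02],[-0.0081,0.029,0,0,0.02]]'
python3 -m jog '[[-0.0022,0.008,0,0,0.02],[-0.0044,0.016,0,0,0.02],[-0.0065,0.0235,0,0,0.02],[-0.0065,0.0235,0,0,0.02],[-0.0065,0.0235,0,0,0.02]]'
python3 -m jog '[[0,0,0,0,0.02],[0,0,-0.003,0,0.02],[0,0,-0.006,0,0.02],[0,0,-0.009,0,0.02],[0,0,-0.012,0,0.02]]'
python3 -m jog '[[0,0,0,0,0.02],[0,0,0,0,0.02]]'
python3 - <<'E'
from station import *
import cv2,numpy as np
o=observe();s=snapshot("wrist");np.savez("pics/w4.npz",p=o["eef_pos"],r=o["ee_rot"],**s);print(o["eef_pos"],o["wrist_force"])
c=snapshot("scene");np.savez("pics/s4.npz",**c)
a=cv2.resize(s["pixels"][60:360,220:420],(400,600),interpolation=cv2.INTER_CUBIC)
b=cv2.resize(c["pixels"][165:315,275:375],(400,600),interpolation=cv2.INTER_CUBIC);cv2.imwrite("pics/ws4.png",np.hstack([a,b]))
E
```

```text
t: 7.6
eef_pos: [0.6656, 0.0894, 0.2626]
ee_rot: [-3.141, -0.0, 1.837]
wrist_force: [-0.9, -1.1, -4.9]
opening: 0.412
grip_force: 25.0
t: 8.22
eef_pos: [0.6596, 0.1117, 0.2626]
ee_rot: [3.141, 0.0, 1.836]
wrist_force: [0.5, 0.4, -3.3]
opening: 0.41
grip_force: 25.0
t: 8.85
eef_pos: [0.6595, 0.1117, 0.2502]
ee_rot: [-3.141, -0.0, 1.836]
wrist_force: [-0.5, 0.5, -3.5]
opening: 0.416
grip_force: 25.0
t: 9.1
eef_pos: [0.6596, 0.1118, 0.2506]
ee_rot: [3.141, 0.0, 1.836]
wrist_force: [0.6, 0.1, -4.1]
opening: 0.409
grip_force: 25.0
[0.65958384 0.11178704 0.25058708] [ 0.64799285  0.07911478 -4.14649441]
```

View pics/ws4.png

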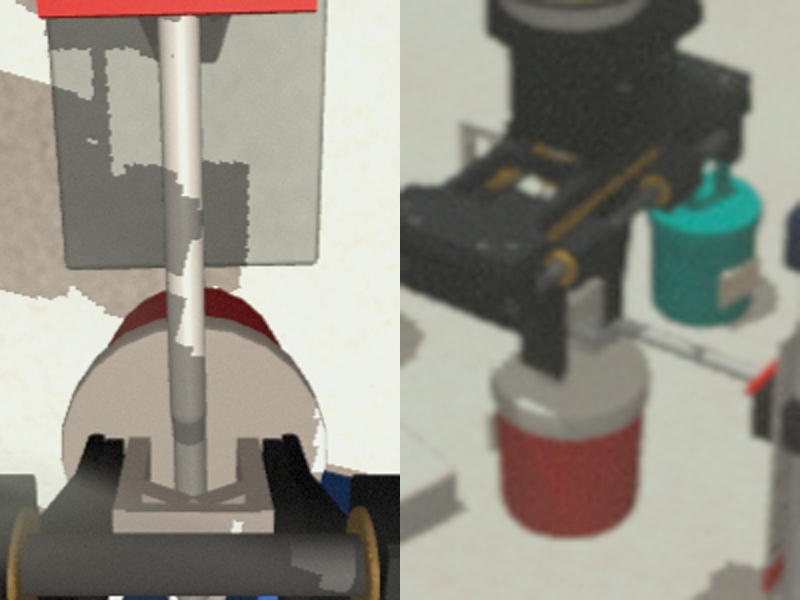

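Threaded: the bar passes through the opening at crop (190,470), under the V. I've used all ten views, so the rest goes by numbers. Now I'll lower gently and watch the force.

```bash
python3 -m jog '[[0,0,-0.001,0,0.02],[0,0,-0.002,0,0.02],[0,0,-0.003,0,0.02],[0,0,-0.004,0,0.02],[0,0,-0.005,0,0.02]]'
python3 -m jog '[[0,0,-0.001,0,0.02],[0,0,-0.002,0,0.02],[0,0,-0.003,0,0.02],[0,0,-0.004,0,0.02],[0,0,-0.005,0,0.02]]'
python3 -m jog '[[0,0,-0.002,0,0.02],[0,0,-0.004,0,0.02],[0,0,-0.006,0,0.02],[0,0,-0.008,0,0.02],[0,0,-0.010,0,0.02]]'
python3 -m jog '[[0,0,0,0,0.02],[0,0,0,0,0.02],[0,0,0,0,0.02]]'
```

```text
t: 9.82
eef_pos: [0.6595, 0.1118, 0.2454]
ee_rot: [-3.142, -0.0, 1.836]
wrist_force: [0.1, 0.2, -4.2]
opening: 0.408
grip_force: 25.0
t: 10.45
eef_pos: [0.6595, 0.1118, 0.2406]
ee_rot: [3.142, 0.0, 1.836]
wrist_force: [0.1, -0.5, -3.2]
opening: 0.41
grip_force: 25.0
t: 11.08
eef_pos: [0.6596, 0.1118, 0.2305]
ee_rot: [3.141, 0.0, 1.836]
wrist_force: [-0.5, 0.2, -3.6]
opening: 0.413
grip_force: 25.0
t: 11.45
eef_pos: [0.6594, 0.1118, 0.2306]
ee_rot: [-3.141, 0.0, 1.836]
wrist_force: [-1.1, -0.3, -3.4]
opening: 0.408
grip_force: 25.0
```

```bash
python3 -m jog '[[0,0,-0.002,0,0.02],[0,0,-0.004,0,0.02],[0,0,-0.006,0,0.02],[0,0,-0.008,0,0.02],[0,0,-0.010,0,0.02]]'
python3 -m jog '[[0,0,-0.002,0,0.02],[0,0,-0.004,0,0.02],[0,0,-0.006,0,0.02],[0,0,-0.008,0,0.02],[0,0,-0.010,0,0.02]]'
for i in 1; do python3 -m jog '[[0,0,0,0,0.02],[0,0,0,0,0.02],[0,0,0,0,0.02]]'; done
python3 - <<'E'
from station import *
from h import *
np.set_printoptions(precision=2,suppress=True)
F=[]
for i in range(8): F.append(observe()["wrist_force"]);snapshot("top")
print(np.mean(F,0),np.std(F,0))
E
```

```text
t: 12.08
eef_pos: [0.6595, 0.1118, 0.2205]
ee_rot: [-3.142, -0.0, 1.836]
wrist_force: [-0.2, -0.5, -1.5]
opening: 0.412
grip_force: 25.0
t: 12.7
eef_pos: [0.6595, 0.1118, 0.2105]
ee_rot: [3.142, 0.0, 1.836]
wrist_force: [-1.2, -0.3, -0.8]
opening: 0.412
grip_force: 25.0
t: 13.08
eef_pos: [0.6595, 0.1118, 0.2106]
ee_rot: [3.142, 0.0, 1.836]
wrist_force: [-1.0, -0.4, -1.0]
opening: 0.413
grip_force: 25.0
[-1.45 -0.47 -0.7 ] [0.5  0.33 0.43]
```

The spring now carries about 80%, but the hook is pushing sideways (-1.5 N), so the V rests on one flank. I'll centre the handle a little towards tool -y.

```bash
cat > f.py <<'E'
from station import *
import numpy as np
np.set_printoptions(precision=4,suppress=True)
F=[];Q=[]
for i in range(10): o=observe();F.append(o["wrist_force"]);Q.append(o["wrist_torque"]);snapshot("top")
print(o["t"],np.mean(F,0),np.mean(Q,0),o["eef_pos"])
E
python3 -m jog '[[-0.0005,-0.0001,0,0,0.02],[-0.001,-0.0003,0,0,0.02],[-0.001,-0.0003,0,0,0.02]]'; python3 f.py
python3 -m jog '[[-0.0005,-0.0001,0,0,0.02],[-0.001,-0.0003,0,0,0.02],[-0.001,-0.0003,0,0,0.02]]'; python3 f.py
```

```text
t: 13.85
eef_pos: [0.6592, 0.1116, 0.2108]
ee_rot: [3.14, 0.0, 1.836]
wrist_force: [-0.1, -0.3, -0.3]
opening: 0.414
grip_force: 25.0
14.3 [ 1.0491  0.5369 -0.8643] [ 0.1384 -0.3049  0.01  ] [0.6591 0.1116 0.2108]
t: 14.72
eef_pos: [0.6589, 0.1115, 0.2111]
ee_rot: [3.138, 0.0, 1.836]
wrist_force: [4.3, 2.0, -0.5]
opening: 0.411
grip_force: 25.0
15.175 [ 4.7797  2.2391 -0.7081] [ 0.349  -0.8753  0.0078] [0.6589 0.1115 0.2111]
```

```bash
python3 -m jog '[[0.0007,0.0002,0,0,0.02],[0.0014,0.0004,0,0,0.02],[0.0014,0.0004,0,0,0.02]]'; python3 f.py
```

```text
t: 15.6
eef_pos: [0.6589, 0.1115, 0.2105]
ee_rot: [-3.141, 0.0, 1.836]
wrist_force: [3.9, 1.4, -1.7]
opening: 0.414
grip_force: 25.0
16.05 [ 3.3464  1.3928 -0.9982] [ 0.2062 -0.6629  0.0196] [0.6589 0.1116 0.2106]
```

```bash
python3 -m jog '[[0.0005,0.0001,0,0,0.02],[0.0005,0.0001,0,0,0.02],[0.0005,0.0001,0,0,0.02]]'; python3 f.py
python3 -m jog '[[0.0004,0.0001,0,0,0.02],[0.0004,0.0001,0,0,0.02],[0.0004,0.0001,0,0,0.02]]'; python3 f.py
```

```text
t: 16.48
eef_pos: [0.659, 0.1116, 0.2104]
ee_rot: [-3.14, -0.0, 1.836]
wrist_force: [1.7, 0.5, -1.0]
opening: 0.41
grip_force: 25.0
16.925 [ 1.1808  0.3949 -0.7598] [ 0.0602 -0.3258  0.0105] [0.659  0.1116 0.2104]
t: 17.35
eef_pos: [0.6591, 0.1116, 0.2103]
ee_rot: [-3.14, -0.0, 1.836]
wrist_force: [-1.8, -1.0, -1.6]
opening: 0.409
grip_force: 25.0
17.8 [-2.8806 -1.004  -0.884 ] [-0.1757  0.2906  0.0048] [0.6591 0.1116 0.2103]
```

```bash
python3 -m jog '[[-0.0003,-0.0001,-0.001,0,0.02],[-0.0003,-0.0001,-0.0025,0,0.02],[-0.0003,-0.0001,-0.004,0,0.02],[-0.0003,-0.0001,-0.0055,0,0.02],[-0.0003,-0.0001,-0.007,0,0.02]]'; python3 f.py
```

```text
t: 18.48
eef_pos: [0.6592, 0.1116, 0.2034]
ee_rot: [-3.141, -0.0, 1.836]
wrist_force: [-4.6, -1.5, -0.8]
opening: 0.418
grip_force: 25.0
18.925 [-4.651  -1.5537 -0.2727] [-0.262   0.6745 -0.005 ] [0.6592 0.1117 0.2035]
```

```bash
python3 -m jog '[[-0.0004,-0.0001,-0.001,0,0.02],[-0.0004,-0.0001,-0.002,0,0.02],[-0.0004,-0.0001,-0.002,0,0.02]]'; python3 f.py
python3 -m jog '[[0,0,0,0,0.02],[0,0,0,0,0.02],[0,0,0,0,0.02],[0,0,0,0,0.02]]'; python3 f.py
```

```text
t: 19.35
eef_pos: [0.6592, 0.1117, 0.2015]
ee_rot: [3.141, -0.0, 1.836]
wrist_force: [-4.7, -1.3, 0.5]
opening: 0.413
grip_force: 25.0
19.8 [-3.9888 -0.884   0.2184] [-0.1583  0.545   0.0007] [0.6592 0.1116 0.2016]
t: 20.35
eef_pos: [0.6592, 0.1116, 0.2016]
ee_rot: [3.141, -0.0, 1.836]
wrist_force: [-3.1, -0.5, 0.3]
opening: 0.408
grip_force: 25.0
20.8 [-3.4455 -0.4317  0.1474] [-0.0845  0.4493  0.0086] [0.6592 0.1116 0.2016]
```

Vertical load is balanced. I'll trim sideways, then relax the grip to 3 N before opening.

```bash
python3 -m jog '[[-0.0004,-0.0002,0,0,0.02],[-0.0004,-0.0002,0,0,0.02],[-0.0004,-0.0002,0,0,0.02],[-0.0004,-0.0002,0,0,0.02]]'; python3 f.py
python3 -m jog '[[0,0,0,0,0.02],[0,0,0,0,0.02],[0,0,0,0,0.02],[0,0,0,0,0.02]]' 3; python3 f.py
```

```text
t: 21.35
eef_pos: [0.6592, 0.1116, 0.2017]
ee_rot: [3.14, -0.0, 1.836]
wrist_force: [-1.9, 1.2, 0.7]
opening: 0.412
grip_force: 25.0
21.8 [-0.8802  1.2919  0.2866] [0.2205 0.0389 0.0124] [0.6592 0.1116 0.2017]
t: 22.35
eef_pos: [0.6591, 0.1115, 0.2017]
ee_rot: [3.141, 0.0, 1.836]
wrist_force: [0.7, 2.0, 0.6]
opening: 0.407
grip_force: 3.0
22.8 [ 1.3844  2.349  -0.0875] [ 0.424  -0.3361  0.0283] [0.659  0.1115 0.2016]
```

```bash
python3 -m jog '[[0.0002,0.0003,0,0,0.02],[0.0002,0.0003,0,0,0.02],[0.0002,0.0003,0,0,0.02],[0.0002,0.0003,0,0,0.02]]' 3; python3 f.py
python3 -m jog '[[0,0,0,0,0.037],[0,0,0,0,0.038],[0,0,0,0,0.04],[0,0,0,0,0.042],[0,0,0,0,0.044]]'; python3 f.py
```

```text
t: 23.35
eef_pos: [0.659, 0.1115, 0.2016]
ee_rot: [3.141, 0.0, 1.836]
wrist_force: [2.3, 1.7, -0.2]
opening: 0.416
grip_force: 3.0
23.8 [ 2.3264  1.2364 -0.1782] [ 0.2039 -0.4323  0.003 ] [0.659  0.1115 0.2016]
t: 24.48
eef_pos: [0.6587, 0.1116, 0.2014]
ee_rot: [-3.141, -0.0, 1.836]
wrist_force: [0.0, 0.0, 0.6]
opening: 0.497
grip_force: 0.0
24.925 [ 0.3026 -0.1821  0.3094] [ 0.009  -0.1188 -0.0016] [0.6589 0.1117 0.2015]
```

Released with no residual force. Now I'll open fully, rise clear, and move over the button while it settles.

```bash
python3 -m jog '[[0,0,0,0,0.055],[0,0,0,0,0.065],[0,0,0,0,0.075],[0,0,0,0,0.087],[0,0,0,0,0.087]]'
python3 -m jog '[[0,0,0.005,0,0.087],[0,0,0.015,0,0.087],[0,0,0.03,0,0.087],[0,0,0.05,0,0.087],[0,0,0.075,0,0.087]]'
python3 -m jog '[[0,0,0.03,0,0.087],[0,0,0.06,0,0.087],[0,0,0.09,0,0.087],[0,0,0.12,0,0.087],[0,0,0.12,0,0.087]]'
python3 -m jog '[[0,-0.04,0,0,0.06],[-0.005,-0.09,0,0,0.02],[-0.01,-0.14,0,0,0],[-0.018,-0.19,0,0,0],[-0.025,-0.236,0,0,0]]'
python3 -m jog '[[0,0,-0.06,0,0],[0,0,-0.12,0,0],[0,0,-0.18,0,0],[0,0,-0.24,0,0],[0,0,-0.29,0,0]]'
cat > still.py <<'E'
from station import *
from h import *
import time
for i in range(6):
    s=snapshot("scene");h=cv2.cvtColor(s["pixels"],cv2.COLOR_BGR2HSV)
    m=(((h[...,0]<8)|(h[...,0]>172))&(h[...,1]>120))[190:345,300:365].astype(np.uint8)
    n,l,st,c=cv2.connectedComponentsWithStats(m);k=1+st[1:,4].argmax();print(np.round(c[k]+[300,190],2),st[k])
o=observe();print(o["t"],o["eef_pos"],o["wrist_force"])
w=snapshot("wrist");np.savez("pics/w9.npz",p=o["eef_pos"],r=o["ee_rot"],**w)
W=wcam("pics/w9.npz");h=cv2.cvtColor(W["pixels"],cv2.COLOR_BGR2HSV)
m=((h[...,0]>45)&(h[...,0]<80)&(h[...,1]>110)).astype(np.uint8)
n,l,st,c=cv2.connectedComponentsWithStats(m)
for k in range(1,n):
    if st[k,4]>100:print("green",c[k],st[k],onz(W,*c[k],.05))
np.savez("pics/s9.npz",**s)
E
python3 still.py
```

```text
t: 25.6
eef_pos: [0.6589, 0.1117, 0.2015]
ee_rot: [-3.142, -0.0, 1.836]
wrist_force: [0.8, -0.9, 0.1]
opening: 0.963
grip_force: 0.0
t: 26.22
eef_pos: [0.6589, 0.1117, 0.2781]
ee_rot: [3.141, 0.0, 1.836]
wrist_force: [0.6, -0.4, -0.7]
opening: 1.0
grip_force: 0.0
t: 26.85
eef_pos: [0.6602, 0.1118, 0.401]
ee_rot: [3.133, 0.002, 1.836]
wrist_force: [0.6, -0.4, -1.2]
opening: 0.998
grip_force: 0.0
t: 27.48
eef_pos: [0.6329, -0.1258, 0.3953]
ee_rot: [-3.14, -0.001, 1.836]
wrist_force: [0.1, 0.0, 0.3]
opening: 0.518
grip_force: 0.0
t: 28.1
eef_pos: [0.6321, -0.1237, 0.1033]
ee_rot: [-3.139, -0.002, 1.836]
wrist_force: [0.7, 0.0, 0.8]
opening: 0.016
grip_force: 0.0
[317.22 304.42] [  1 101  33  27 651]
[317.2  304.33] [  1 101  33  27 653]
[317.11 304.34] [  1 101  33  27 652]
[317.13 304.34] [  1 101  33  27 648]
[317.1  304.36] [  1 101  33  27 646]
[317.19 304.32] [  1 101  33  27 652]
28.4 [ 0.63561401 -0.12494838  0.10892688] [-0.42821735 -0.7623531  -0.06712578]
green [311.50712831 255.0964019 ] [ 290  233   44   45 1473] [ 0.6325358  -0.12336879  0.05      ]
```

The container is still to within 0.1 px, and the TCP is over the button. I'll wait a few more seconds, check again, then press.

```bash
for i in 1 ; do
python3 -m jog '[[0,0,-0.01,0,0],[0,0,-0.02,0,0],[0,0,-0.03,0,0],[0,0,-0.04,0,0],[0,0,-0.045,0,0]]'
python3 -m jog '[[0,0,0,0,0],[0,0,0,0,0],[0,0,0,0,0],[0,0,0,0,0],[0,0,0,0,0]]' >/dev/null
python3 -m jog '[[0,0,0,0,0],[0,0,0,0,0],[0,0,0,0,0],[0,0,0,0,0],[0,0,0,0,0]]' >/dev/null
python3 -m jog '[[0,0,0,0,0],[0,0,0,0,0],[0,0,0,0,0],[0,0,0,0,0],[0,0,0,0,0]]' >/dev/null
python3 -m jog '[[0,0,0,0,0],[0,0,0,0,0],[0,0,0,0,0],[0,0,0,0,0],[0,0,0,0,0]]' >/dev/null
python3 -m jog '[[0,0,0,0,0],[0,0,0,0,0],[0,0,0,0,0],[0,0,0,0,0],[0,0,0,0,0]]'
done; python3 still.py; python3 -c "
from h import *
S=dict(np.load('pics/s9.npz'))
for z in(.1,.11,.12):print(z,[proj(S,[.659,.1115,z+d]).round(1) for d in(0,.032,.064)])"
```

```text
t: 29.08
eef_pos: [0.6334, -0.1241, 0.0603]
ee_rot: [-3.14, -0.001, 1.836]
wrist_force: [0.1, -1.0, 0.2]
opening: 0.004
grip_force: 0.0
t: 32.2
eef_pos: [0.6339, -0.1243, 0.0615]
ee_rot: [-3.142, -0.0, 1.836]
wrist_force: [-0.4, -0.4, 0.0]
opening: 0.002
grip_force: 0.0
[317.15 304.36] [  1 101  33  27 649]
[317.14 304.38] [  1 101  33  27 649]
[317.14 304.37] [  1 101  33  27 650]
[317.14 304.39] [  1 101  33  27 650]
[317.08 304.38] [  1 101  33  27 647]
[317.13 304.29] [  1 101  33  27 654]
32.5 [ 0.63391462 -0.1243048   0.06154554] [ 0.93664419  0.18770757 -0.35821545]
green [312.18080548 275.53299057] [ 287  258   54   51 1167] [ 0.63013352 -0.11719651  0.05      ]
0.1 [array([317.4, 311.5]), array([317.4, 299.4]), array([317.4, 286.9])]
0.11 [array([317.4, 307.7]), array([317.4, 295.6]), array([317.4, 283. ])]
0.12 [array([317.4, 304. ]), array([317.4, 291.7]), array([317.4, 279. ])]
```

It hangs still, at the expected place. Pressing now.

```bash
python3 -m jog '[[0,0,-0.004,0,0],[0,0,-0.008,0,0],[0,0,-0.011,0,0],[0,0,-0.013,0,0],[0,0,-0.015,0,0]]'
python3 -m jog '[[0,0,-0.001,0,0],[0,0,-0.002,0,0],[0,0,-0.002,0,0]]'
```

```text
t: 33.17
eef_pos: [0.6344, -0.1245, 0.0509]
ee_rot: [3.141, 0.001, 1.836]
wrist_force: [-8.2, 1.9, 32.5]
opening: 0.004
grip_force: 16.2
t: 33.55
eef_pos: [0.6344, -0.1245, 0.0509]
ee_rot: [3.14, 0.002, 1.836]
wrist_force: [-8.9, 2.7, 33.7]
opening: 0.009
grip_force: 16.9
```

Contact force is 33 N at z 0.051. I'll back off in small steps and check that the button's own 6 mm spring travel shows up, rather than a rim contact.

```bash
cat > g.py <<'E'
from station import *
import numpy as np,cv2
F=[]
for i in range(4): o=observe();F.append(o["wrist_force"]);s=snapshot("wrist")
h=cv2.cvtColor(s["pixels"],cv2.COLOR_BGR2HSV);m=(h[...,0]>45)&(h[...,0]<80)&(h[...,1]>110);m[:200]=0
print("F",np.round(np.mean(F,0),2),"z",round(o["eef_pos"][2],4),"green",m.sum(),np.nonzero(m)[0].min() if m.any() else 0)
E
python3 g.py
python3 -m jog '[[0,0,0.004,0,0],[0,0,0.004,0,0]]' >/dev/null; python3 g.py
python3 -m jog '[[0,0,0.002,0,0],[0,0,0.002,0,0]]' >/dev/null; python3 g.py
python3 -m jog '[[0,0,0.002,0,0],[0,0,0.002,0,0]]' >/dev/null; python3 g.py
python3 -m jog '[[0,0,0.002,0,0],[0,0,0.002,0,0]]' >/dev/null; python3 g.py
python3 -m jog '[[0,0,0.003,0,0],[0,0,0.003,0,0]]' >/dev/null; python3 g.py
```

```text
F [-8.86  2.61 33.68] z 0.0509 green 2361 265
F [-3.6   0.68 15.55] z 0.0512 green 2378 265
F [-1.15  0.25  7.55] z 0.0514 green 2340 265
F [0.09 0.31 3.69] z 0.0525 green 2398 255
F [ 0.8  -0.35  2.81] z 0.0545 green 2463 257
F [ 0.7  -0.12  1.44] z 0.0572 green 2473 262
```

The spring force falls gradually over about 6 mm (5 N at the stop to about 1.4 N at 0.057), so the button was fully in. I'll retreat and make a final check.

```bash
python3 -m jog '[[0,0,0.02,0,0],[0,0,0.07,0,0],[0,0,0.12,0,0],[0,0,0.14,0,0],[0,0,0.14,0,0]]'
python3 -m jog '[[0,0,0,0,0],[0,0,0,0,0],[0,0,0,0,0],[0,0,0,0,0]]'
python3 still.py; python3 - <<'E'
from station import *
import numpy as np,cv2
t=snapshot("top")["pixels"].astype(int);o=np.load("pics/top0.npz")["pixels"].astype(int)
d=(cv2.GaussianBlur(np.abs(t-o).max(2).astype(np.uint8),(5,5),0)>40).astype(np.uint8)
n,l,st,c=cv2.connectedComponentsWithStats(d);print(st[1:][st[1:,4]>40])
E
```

```text
t: 36.62
eef_pos: [0.635, -0.1247, 0.2008]
ee_rot: [3.137, 0.003, 1.836]
wrist_force: [0.2, -0.4, 0.1]
opening: 0.006
grip_force: 0.0
t: 37.12
eef_pos: [0.6337, -0.1242, 0.1968]
ee_rot: [-3.14, -0.001, 1.836]
wrist_force: [0.5, -0.3, 0.5]
opening: 0.005
grip_force: 0.0
[317.09 304.42] [  1 101  33  27 648]
[317.19 304.36] [  1 101  33  27 648]
[317.11 304.39] [  1 101  33  27 645]
[317.1  304.42] [  1 101  33  27 646]
[317.05 304.4 ] [  1 101  33  27 644]
[317.06 304.45] [  1 101  33  27 641]
37.425 [ 0.63393904 -0.12433641  0.19753151] [1.25239675 0.2016139  0.34430535]
green [314.96891192 223.19041451] [300 207  31  33 772] [ 0.63285777 -0.12274001  0.05      ]
[[  230   174   363   296 43250]
 [  278   205     8     9    51]
 [  243   211    11    18    57]
 [  281   214    23    32   458]
 [  592   357     8    30   124]
 [  356   444    22    36   565]]
```

The container is still and unmoved, and the robot is clear of everything.

```bash
python3 -c "
from station import *
print(close_job())"
```

```text
the job is handed in; nothing more can be done
None
```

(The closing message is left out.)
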